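# Charge the grinding jar, put its lid on and clamp it down

## Robot

A 6-joint arm with a two-finger parallel gripper is mounted at the origin on the work surface. World frame = base frame: x ahead of the robot, y to its left, z up, the work surface at z = 0. Lengths are in mm, angles in rad, forces in N, time in s.
With the tool pointing down it reaches from about 300 to 950 mm from the base axis. Payload 3.1 kg.
Tool frame: the origin (TCP) lies at the very end of the fingers, on their centre line; the grasp point (between the pads) lies 19 mm behind it; z points along the fingers, y is the line along which they close (so a half turn about z gives the same grasp; the last joint's range is limited). The gripper opens to 85 mm and grips with 20 to 120 N. Pads are 22 mm wide; open, the fingers measure 114 mm over their backs; the gripper's body (76 mm by 85 mm) begins 54 mm behind the grasp point. The pads swing forward as they close: fully open they stand 13 mm farther back than shut.
Start: joints at [1.187, 0.308, 1.634, -0, 1.2, -0.07], TCP at [192.948, 594.477, 231.272] pointing down, gripper open.
Joint ranges: [-3.06, 3.06], [-0.79, 1.96], [0.05, 2.63], [-1.19, 4.34], [0.05, 2.64], [-2.94, 2.94]. Speed limits (rad/s): [2.79, 2.79, 3.14, 3.14, 3.14, 3.14].

## Interface

Orientations are given as a rotation vector (axis times angle).
In Python, from cell import manip gives the robot as it stands.
- The arm moves only by the tool arm_command, never from a script. Its argument "increments" is one flat list of numbers, 6 for each row, row after row: the shift along the tool's x, y, z in m, then the turn, a rotation vector about the tool's x, y, z in degrees. In form: [tx, ty, tz, ax, ay, az, tx, ty, tz, ax, ay, az, ...]. A call has 1 to 12 rows; each row is the pose to reach, as a shift and turn from the pose commanded when the call began, along the tool's axes at that moment; what a row does not reach only later rows make up. A row lasts 1/10 s, in which the tool goes at most 50 mm and 8.59 degrees, less where a joint would pass 70% of its speed; a pose out of reach is approached as far as the arm can. A call with a gripper value outside its range is refused whole. "claw" is the opening, from 0 (shut) to 1 (fully open), set as the call begins (left out, the last holds). The fingers move at their own pace and stop on an object; "grip_force" is the grip in N (left out, the last holds). Time passes only in rows, so rows that repeat a pose let the fingers close. It gives the time, the measured TCP pose, the force, the opening and the grip force at its end, in the units of the state.
- manip.get_state(): the state, without advancing time (a new reading comes with each control period).
- manip.capture(name): name is "scene" or "top" or "wrist"; returns a dict with "img" (400x640x3 uint8, red, green, blue), "fx", "fy", "cx", "cy" (pixels), "T" (4x4, takes a point from camera to world coordinates). Camera axes: x right, y up, looking along -z (the intrinsics and any distortion apply to the point x, -y, -z); pixel columns grow to the right and rows downward; lengths in mm; the calibration is good to about 2 mm. The wrist camera is an equidistant fisheye: a pixel r from the principal point sees the ray r / f radians off the axis. A picture is of the moment at which its call begins. There is no depth.
- manip.close_job(): hands the job in; it is judged then, once.
The state is a dict: "t": time; "joint_pos": joint angles; "joint_vel": joint speeds; "effort": joint torques, N m; "tool_pos": TCP position; "tool_rot": TCP orientation; "force": force on the tool from outside, world axes, zero at the start; "moment": the same for the moment, N m; "finger_gap": opening from 0.0 (shut) to 1.0 (fully open); "grasp_force": force on a finger pad.
Only numpy, scipy, OpenCV 4.12 (cv2) and the standard library are available. Lean on these libraries where they do the work, as an engineer would, in place of code of your own. Each camera call takes 0.05 s, during which the arm holds its last target. There are 200 camera calls.

## Task

Charge the grinding jar for milling: using the scoop, never the fingers on the balls, move at least three of the steel balls from the bin into the jar without leaving any spilled, and stand the scoop back in the bin. Then close the jar with its lid, seated flat in the mouth, and swing the clamp fully down onto the lid's knob. Leave the vial, the dish and the slide box where they are.

Things in the scene. Friction and masses are not known exactly. Their poses are not given: they have to be found in the camera images.
- bin: Fixed grey open bin, left or right of the mill (lid opposite). Origin on the bench under its middle, x along it, away from the robot. Inside 68 mm wide; floor 4 mm above origin, flat from x -95 to +100 mm (upright back); from x -95 the front wall slopes outward, 65 deg steep. Walls 4 mm thick, tops 45 mm high. Balls start in the -x half: a blade slid along the floor to -x runs under them at the slope.
- scoop: Loose scoop, 140 g, in the bin, nose (-x) towards the balls. Origin on its underside under the handle, z up the handle. Flat blade 2 mm thick (1 at the nose), 56 mm wide, from nose x -75 to heel x +11 mm; 31 mm back wall at x -13; side walls 29 mm high from x -53, 17 mm from x -67, none at the nose. Black upright handle 22 by 22 mm, top at 108 mm; grip it 50 to 100 mm above the origin.
- ball1: Loose polished steel grinding ball, 16 mm in diameter, 17 g; origin at its centre. Slippery, rolls easily.
- ball2: Loose polished steel grinding ball, 16 mm in diameter, 17 g; origin at its centre. Slippery, rolls easily.
- ball3: Loose polished steel grinding ball, 16 mm in diameter, 17 g; origin at its centre. Slippery, rolls easily.
- ball4: Loose polished steel grinding ball, 16 mm in diameter, 17 g; origin at its centre. Slippery, rolls easily.
- ball5: Loose polished steel grinding ball, 16 mm in diameter, 17 g; origin at its centre. Slippery, rolls easily.
- mill: Fixed mill station: grey base plate 125 mm (x) by 185 mm (y), 10 mm thick, carrying the steel grinding jar, and a clamp post 30 by 22 mm on the +y side of the jar, 79 mm from the jar's axis. Origin: on the bench under the jar's axis. Its x axis points away from the robot.
- jar_mouth (a point): Centre of the jar's open mouth, at the height of its rim, 60 mm above the bench. The jar is round, 104 mm outside, 92 mm inside, its inner floor 44 mm below the rim. Axes as the mill's.
- jar_floor (a point): Centre of the jar's inner floor, 44 mm below its rim (16 mm above the bench).
- lid: Loose steel lid of the jar, about 300 g, on the bench knob up. Origin: underside centre. Upwards: spigot 84 mm in diameter, 8 mm high, chamfered (it enters the 92 mm mouth); flange 108 mm in diameter, 6 mm thick, that rests on the rim; black knob 26 mm in diameter, 22 mm high, top 36 mm above the origin. Seated, the origin is 8 mm below the rim.
- clamp (a joint): Angle of the clamp arm, rad: 0 is down, level, rubber pad on the knob of the seated lid (stop at -0.03); 1.57 is upright; starts open. It turns about a line along the mill's x through the hinge. Friction (about 0.3 N m) holds it wherever it is left, so push it all the way, 3 to 5 N near the tip.
- clamp_hinge (a point): Hinge axis of the clamp arm, on top of the post, 104 mm above the bench, 79 mm from the jar's axis on the mill's +y side.
- clamp_tip (a point): Free end of the clamp arm, on its centre line, 110 mm from the hinge (the end reaches 5 mm farther). When down, the arm runs from the hinge to the mill's -y, over the knob. Arm 18 mm wide, 12 mm thick; its black plastic end, the last 22 mm, is 24 mm wide and 18 mm thick; the pad is 79 mm from the hinge.
- vial: Bystander: small amber vial with white cap, 24 mm in diameter, 54 mm tall, standing; origin underside centre.
- dish: Bystander: flat clear dish, 60 mm in diameter, 15 mm high; origin underside centre.
- slidebox: Bystander: white box for slides, 85 by 100 by 32 mm; origin underside centre.
Mind the look-alikes: they are no part of the job. What is shaped like the scoop but green is not meant.

How it is judged (in metres and radians):
On the way, in this order (a step that is already met when the one before it is completed fails the run):
1. at least three balls lie in the jar ((distance between each of ball1, ball2, ball3 and jar_floor below 0.048 m or distance between each of ball1, ball2, ball4 and jar_floor below 0.048 m or distance between each of ball1, ball2, ball5 and jar_floor below 0.048 m or distance between each of ball1, ball3, ball4 and jar_floor below 0.048 m or distance between each of ball1, ball3, ball5 and jar_floor below 0.048 m or distance between each of ball1, ball4, ball5 and jar_floor below 0.048 m or distance between each of ball2, ball3, ball4 and jar_floor below 0.048 m or distance between each of ball2, ball3, ball5 and jar_floor below 0.048 m or distance between each of ball2, ball4, ball5 and jar_floor below 0.048 m or distance between each of ball3, ball4, ball5 and jar_floor below 0.048 m)), for 0.2 s.
2. the lid sits in the jar's mouth, let go, with at least three balls in the jar ((distance between each of ball1, ball2, ball3 and jar_floor below 0.048 m or distance between each of ball1, ball2, ball4 and jar_floor below 0.048 m or distance between each of ball1, ball2, ball5 and jar_floor below 0.048 m or distance between each of ball1, ball3, ball4 and jar_floor below 0.048 m or distance between each of ball1, ball3, ball5 and jar_floor below 0.048 m or distance between each of ball1, ball4, ball5 and jar_floor below 0.048 m or distance between each of ball2, ball3, ball4 and jar_floor below 0.048 m or distance between each of ball2, ball3, ball5 and jar_floor below 0.048 m or distance between each of ball2, ball4, ball5 and jar_floor below 0.048 m or distance between each of ball3, ball4, ball5 and jar_floor below 0.048 m) and horizontal distance between lid and jar_mouth below 0.006 m and z of lid in the frame of jar_mouth below -0.005 m and angle between lid's own z axis and vertical below 0.06 rad and contact force between the fingers and lid below 0.1 N), for 0.2 s.
3. the clamp is down on the seated lid (horizontal distance between lid and jar_mouth below 0.006 m and z of lid in the frame of jar_mouth below -0.005 m and angle between lid's own z axis and vertical below 0.06 rad and value of joint clamp below 0.06 rad), for 0.2 s.
At the end, for the whole second after the job is handed in: At least three balls in the jar, all others in the bin; lid seated at rest (within 6 mm of centre, origin 5 mm or more below the rim, tilt under 0.06 rad); clamp below 0.06 rad; scoop at rest in the bin, origin under 30 mm above the bin's, within 0.35 rad of upright (all of step 3 and (distance between each of ball1, ball2, ball3 and jar_floor below 0.048 m or distance between each of ball1, ball2, ball4 and jar_floor below 0.048 m or distance between each of ball1, ball2, ball5 and jar_floor below 0.048 m or distance between each of ball1, ball3, ball4 and jar_floor below 0.048 m or distance between each of ball1, ball3, ball5 and jar_floor below 0.048 m or distance between each of ball1, ball4, ball5 and jar_floor below 0.048 m or distance between each of ball2, ball3, ball4 and jar_floor below 0.048 m or distance between each of ball2, ball3, ball5 and jar_floor below 0.048 m or distance between each of ball2, ball4, ball5 and jar_floor below 0.048 m or distance between each of ball3, ball4, ball5 and jar_floor below 0.048 m) and (distance between ball1 and jar_floor below 0.048 m or (x of ball1 in the frame of bin between -0.145 and 0.105 m and y of ball1 in the frame of bin between -0.038 and 0.038 m and z of ball1 in the frame of bin below 0.055 m)) and (distance between ball2 and jar_floor below 0.048 m or (x of ball2 in the frame of bin between -0.145 and 0.105 m and y of ball2 in the frame of bin between -0.038 and 0.038 m and z of ball2 in the frame of bin below 0.055 m)) and (distance between ball3 and jar_floor below 0.048 m or (x of ball3 in the frame of bin between -0.145 and 0.105 m and y of ball3 in the frame of bin between -0.038 and 0.038 m and z of ball3 in the frame of bin below 0.055 m)) and (distance between ball4 and jar_floor below 0.048 m or (x of ball4 in the frame of bin between -0.145 and 0.105 m and y of ball4 in the frame of bin between -0.038 and 0.038 m and z of ball4 in the frame of bin below 0.055 m)) and (distance between ball5 and jar_floor below 0.048 m or (x of ball5 in the frame of bin between -0.145 and 0.105 m and y of ball5 in the frame of bin between -0.038 and 0.038 m and z of ball5 in the frame of bin below 0.055 m)) and x of scoop in the frame of bin between -0.1 and 0.105 m and y of scoop in the frame of bin between -0.034 and 0.034 m and z of scoop in the frame of bin below 0.03 m and angle between scoop's own z axis and vertical below 0.35 rad and linear speed of each of scoop, lid below 0.02 m/s); the robot touches nothing.
It fails at once if a ball is touched with the fingers (contact force between the fingers and ball1 above 0.3 N or contact force between the fingers and ball2 above 0.3 N or contact force between the fingers and ball3 above 0.3 N or contact force between the fingers and ball4 above 0.3 N or contact force between the fingers and ball5 above 0.3 N).
It fails at once if the vial, dish or slide box is moved by more than 25 mm (distance of any of vial, dish, slidebox from where it was at the start of the episode above 0.025 m).
It also fails if it takes over 72 s, if anything falls off the work surface, if the arm or the gripper's body presses on something with over 40 N, if the wrist force passes 120 N, or if a joint passes its speed limit or range.

## Working session

There is one attempt and no reset: what is moved stays moved. The work goes in short steps, Python scripts to look and compute and a tool call to move; the robot and the scene stay as the last step left them, time stands still between calls to the robot, and variables do not carry over. Pictures are saved under pics/ and viewed, at most 10 in all, crops included, and the job is handed in when it is done.

Besides the shell and the picture viewer there is one more tool, called after "Request:" in YAML: its name, and indented under it one key for each argument. arm_command: Moves the arm, as the interface text tells. Its arguments: {"type":"object","properties":{"increments":{"type":"array","items":{"type":"number"}},"claw":{"type":"number"},"grip_force":{"type":"number"}},"required":["increments"]}

```bash
ls; mkdir -p pics; cat > h.py <<'E'
import numpy as np, cv2
from cell import manip
from scipy.spatial.transform import Rotation as R
def snap(n,f):
    c=manip.capture(n); cv2.imwrite('pics/'+f+'.png',c['img'][:,:,::-1]); np.savez('pics/'+f+'.npz',**{k:c[k] for k in('img','fx','fy','cx','cy','T')}); return c
def ray(c,u,v,fish=False):
    x=(u-c['cx'])/c['fx'];y=(v-c['cy'])/c['fy']
    if fish:
        r=np.hypot(x,y);s=np.sin(r)/r if r>1e-9 else 1.;d=np.array([x*s,-y*s,-np.cos(r)])
    else: d=np.array([x,-y,-1.])
    T=np.array(c['T']);return T[:3,3],T[:3,:3]@d
def at(c,u,v,z,fish=False):
    o,d=ray(c,u,v,fish);return (o+d*(z-o[2])/d[2]).round(1)
def proj(c,p,fish=False):
    T=np.array(c['T']);q=T[:3,:3].T@(np.array(p)-T[:3,3]);x,y,z=q[0],-q[1],-q[2]
    if fish:
        r=np.hypot(x,y);k=np.arctan2(r,z)/r;return c['cx']+c['fx']*x*k,c['cy']+c['fy']*y*k
    return c['cx']+c['fx']*x/z,c['cy']+c['fy']*y/z
E
python3 - <<'E'
from h import *
for n in('scene','top'):
    c=snap(n,n+'0');print(n,c['fx'],c['cx'],c['cy'],np.array(c['T']).round(2).tolist())
s=manip.get_state();print(s)
a=cv2.imread('pics/scene0.png');b=cv2.imread('pics/top0.png')
E
```

```text
pics
scene 363.4715774854342 321.1441217143728 196.52618519398476 [[0.86, -0.32, 0.4, 883.08], [0.51, 0.53, -0.68, -530.98], [0.0, 0.79, 0.62, 560.29], [0.0, 0.0, 0.0, 1.0]]
top 495.8000502172185 318.79260287991445 194.6617891524058 [[-0.0, 0.98, -0.19, 355.02], [-1.0, 0.0, 0.02, 19.55], [0.02, 0.19, 0.98, 1136.86], [0.0, 0.0, 0.0, 1.0]]
{'t': 0.1, 'joint_pos': array([ 1.18728562e+00,  3.08927202e-01,  1.63507132e+00, -5.18883256e-06,
        1.19970097e+00, -6.96793923e-02]), 'joint_vel': array([-0.00058729, -0.00182225, -0.00368707, -0.00025122, -0.00163678,
       -0.00067605]), 'effort': array([-8.11031859e-04, -4.16411698e+01, -2.77644324e+01, -1.52831399e-04,
        4.15804607e-03,  8.70653139e-06]), 'tool_pos': array([192.67364888, 593.76928906, 230.1503984 ]), 'tool_rot': array([-0.49086814, -3.10253095,  0.00322604]), 'force': array([ 0.15017259, -0.57197026,  0.83313933]), 'moment': array([ 0.00356354, -0.01948877, -0.05490087]), 'grasp_force': 0.0, 'finger_gap': 0.9977703738993569}
```

View pics/top0.png

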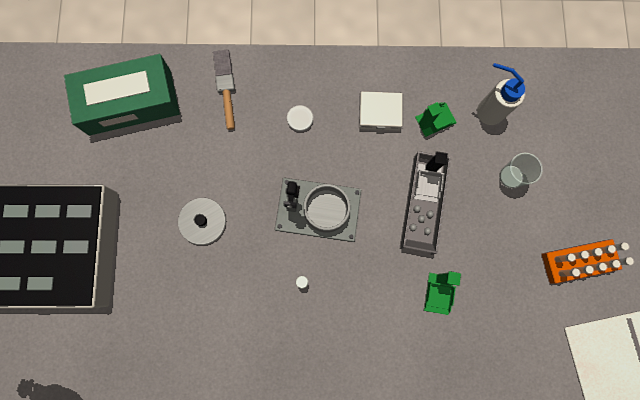

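View pics/scene0.png

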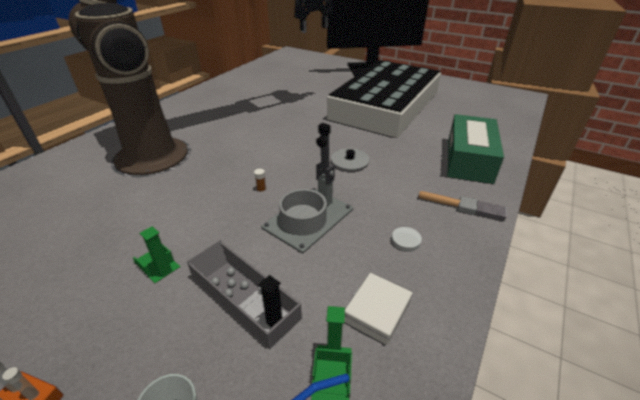

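Top view: the bin with the black-handled scoop is at (425,203), handle top at (440,157), balls around (420,220). The mill is at (318,210) with the jar at (326,208), and the lid at (201,221). Things that could be mistaken for the scoop are the green scoops at (436,118) and (442,290); for the lid, the dish at (300,118). I choose the black-handled scoop inside the bin and the steel disc with the black knob, and check with a close crop.

```bash
python3 - <<'E'
import cv2
b=cv2.imread('pics/top0.png')
c=cv2.resize(b[140:265,270:460],None,fx=4,fy=4,interpolation=cv2.INTER_CUBIC)
cv2.imwrite('pics/crop1.png',c)
E
```

```text
(no output)
```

View pics/crop1.png

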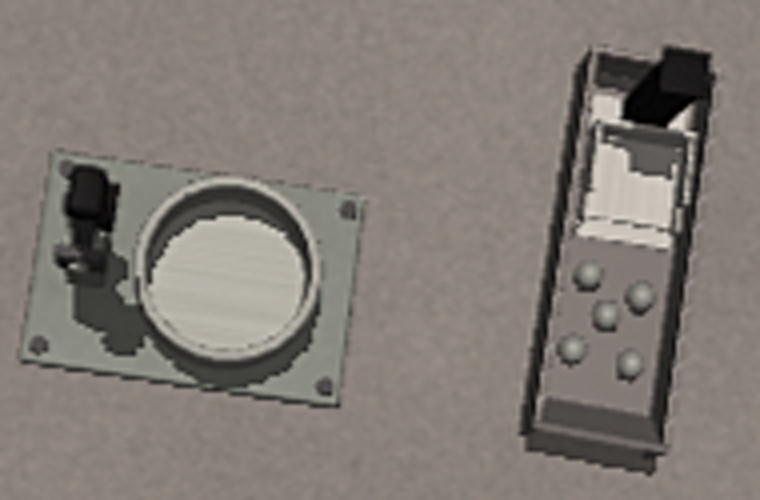

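The crop confirms the choice: in the bin the scoop has a black handle (top at crop (687,75)) and a steel blade, with the nose at (577,235)–(668,246); five balls lie at (588,276), (640,297), (606,316), (571,349), (629,364). The jar rim centre is at (228,270), the bin's top corners at (588,47), (712,52), (525,433), (663,448), and the clamp is upright at (90,190).

```bash
python3 - <<'E'
from h import *
c=np.load('pics/top0.npz')
P=lambda u,v,z:at(c,(u+.5)/4-.5+270,(v+.5)/4-.5+140,z)
print('bin corners',[P(*q,45) for q in((588,47),(712,52),(525,433),(663,448))])
print('handle',P(687,75,112),'nose',P(577,235,5),P(668,246,5))
print('sidewall back tops',P(592,122,35),P(686,135,35))
print('balls',[P(*q,12) for q in((588,276),(640,297),(606,316),(571,349),(629,364))])
print('jar',P(228,270,60),P(136,270,60),P(320,270,60),P(228,177,60),P(228,362,60))
print('base corners',[P(*q,10) for q in((52,150),(364,197),(20,360),(338,405))])
# jar rim ellipse + lid fit
g=cv2.cvtColor(c['img'],cv2.COLOR_RGB2GRAY)
print('knob top',at(c,200,220,36),'lid flange',[at(c,*q,14) for q in((178,221),(225,221),(201.5,198),(201.5,244.5))])
print('handle in scene',at(np.load('pics/scene0.npz'),269,284,112))
print('vial',at(c,302,281,54),'slidebox',at(c,381,111,32),'dish',at(c,300,118,15))
E
```

```text
bin corners [array([ 667.3, -228.8,   45. ]), array([ 664.7, -300.1,   45. ]), array([ 446.6, -185.4,   45. ]), array([ 438.4, -261.6,   45. ])]
handle [ 632.9 -266.3  112. ] nose [ 565.1 -227.1    5. ] [ 558.8 -280.1    5. ]
sidewall back tops [ 625.6 -231.6   35. ] [ 618.1 -285.5   35. ]
balls [array([ 539.8, -231. ,   12. ]), array([ 527.6, -260.7,   12. ]), array([ 516.5, -240.5,   12. ]), array([ 497.4, -219.6,   12. ]), array([ 488.8, -252.7,   12. ])]
jar [534.7 -21.3  60. ] [534.5  29.3  60. ] [534.8 -72.1  60. ] [587.1 -21.5  60. ] [483.8 -21.1  60. ]
base corners [array([613.5,  79. ,  10. ]), array([ 586.3, -102.5,   10. ]), array([490.7,  95.6,  10. ]), array([465.3, -85.6,  10. ])]
knob top [508.8 260.2  36. ] lid flange [array([509.5, 314.5,  14. ]), array([509.7, 208.3,  14. ]), array([562.7, 263.8,  14. ]), array([456.3, 259.1,  14. ])]
handle in scene [ 635.4 -266.1  112. ]
vial [374.5  32.   54. ] slidebox [ 769.  -151.3   32. ] dish [756.4  39.4  15. ]
```

```bash
cat >> h.py <<'E'
def inc(p,phi,pitch=0,s=None):
    """row to TCP p, tool y along yaw phi; pitch>0 (deg): scoop nose down (handle leans to -y_tool)"""
    s=s or manip.get_state();A=R.from_rotvec(s['tool_rot'])
    y=np.array([np.cos(phi),np.sin(phi),0]);z=np.array([0,0,-1.]);x=np.cross(y,z)
    B=R.from_rotvec(np.radians(pitch)*x)*R.from_matrix(np.array([x,y,z]).T)
    d=A.inv().apply(np.array(p)-s['tool_pos'])/1000
    return d.round(4).tolist()+np.degrees((A.inv()*B).as_rotvec()).round(2).tolist()
E
python3 - <<'E'
from h import *
s=manip.get_state();print(inc([300,300,290],.6,s=s),inc([635,-265,190],-.18,s=s))
E
```

```text
[-0.1928, -0.2464, -0.0594, -0.12, 0.03, 37.64] [-0.6858, -0.6802, 0.0415, -0.1, 0.08, 82.33]
```

Request:
arm_command:
  increments: [0,0,-0.05,0,0,0,-0.686,-0.68,-0.06,0,0,82.3,-0.686,-0.68,-0.06,0,0,82.3,-0.686,-0.68,-0.06,0,0,82.3,-0.686,-0.68,-0.06,0,0,82.3,-0.686,-0.68,-0.06,0,0,82.3,-0.686,-0.68,-0.06,0,0,82.3,-0.686,-0.68,-0.06,0,0,82.3,-0.686,-0.68,-0.06,0,0,82.3,-0.686,-0.68,-0.06,0,0,82.3,-0.686,-0.68,-0.06,0,0,82.3,-0.686,-0.68,-0.06,0,0,82.3]
  claw: 1

```text
t: 1.3
tool_pos: [445.2, 103.7, 286.8]
tool_rot: [-2.413, -2.012, -0.0]
force: [1.0, 0.6, -0.0]
finger_gap: 1.002
grasp_force: 0.0
```

```bash
python3 - <<'E'
from h import *
s=manip.get_state();print(s['t'],s['tool_pos'],inc([635,-265,180],-.18,s=s))
E
```

```text
1.3 [445.18483994 103.68504893 286.79847831] [-0.3285, 0.2531, 0.1067, -0.0, -0.01, -0.05]
```

Request:
arm_command:
  increments: [-0.3285,0.253,0,0,0,0,-0.3285,0.253,0,0,0,0,-0.3285,0.253,0,0,0,0,-0.3285,0.253,0,0,0,0,-0.3285,0.253,0,0,0,0,-0.3285,0.253,0.02,0,0,0,-0.3285,0.253,0.06,0,0,0,-0.3285,0.253,0.1,0,0,0,-0.3285,0.253,0.107,0,0,0,-0.3285,0.253,0.107,0,0,0,-0.3285,0.253,0.107,0,0,0,-0.3285,0.253,0.107,0,0,0]

```text
t: 2.5
tool_pos: [635.7, -262.2, 181.1]
tool_rot: [2.411, 2.013, 0.001]
force: [-0.0, 0.6, 0.3]
finger_gap: 0.997
grasp_force: 0.0
```

```bash
python3 - <<'E'
from h import *
s=manip.get_state();print(s['t'],s['tool_pos'],s['joint_pos'].round(2))
c=snap('wrist','w1');print(c['fx'],proj(c,(635,-265,112),True))
E
```

```text
2.5 [ 635.65230857 -262.18499179  181.08866367] [-0.45  0.47  1.51  0.    1.16 -0.28]
309.70691628693146 (np.float64(324.7618587493324), np.float64(216.2993509566887))
```

View pics/w1.png

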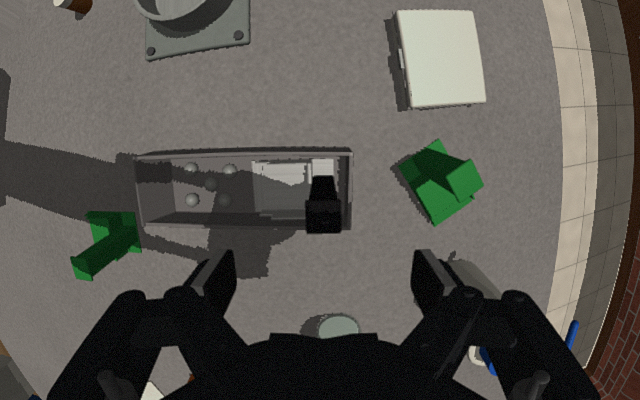

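The handle top sits at (323,216), matching the prediction (325,216); the balls are at (190,200), (229,169) and around there, and the green scoops stand outside the bin. Descending to grip.

Request:
arm_command:
  increments: [-0.003,0,0.05,0,0,0,-0.003,0,0.09,0,0,0,-0.003,0,0.115,0,0,0,-0.003,0,0.118,0,0,0,-0.003,0,0.118,0,0,0]

```text
t: 3.05
tool_pos: [635.7, -265.1, 63.9]
tool_rot: [2.409, 2.014, 0.001]
force: [-0.2, 0.0, 0.8]
finger_gap: 1.002
grasp_force: 0.0
```

Request:
arm_command:
  increments: [0,0,0,0,0,0,0,0,0,0,0,0,0,0,0,0,0,0,0,0,0,0,0,0,0,0,0,0,0,0,0,0,0,0,0,0,0,0,0,0,0,0,0,0,0,0,0,0]
  claw: 0
  grip_force: 90

```text
t: 3.85
tool_pos: [635.5, -266.2, 63.1]
tool_rot: [2.41, 2.012, 0.001]
force: [-0.2, -0.4, 4.1]
finger_gap: 0.246
grasp_force: 88.3
```

```bash
python3 - <<'E'
from h import *
s=manip.get_state();print(s['t'],s['tool_pos'],s['tool_rot'],s['force'],s['moment'],s['finger_gap'],s['grasp_force'])
c=snap('top','t1')
b=c['img'][140:265,380:480,::-1]
w=snap('wrist','w2')['img'][:,:,::-1]
cv2.imwrite('pics/m1.png',np.hstack([cv2.resize(b,(320,400),interpolation=cv2.INTER_CUBIC),w[:, 100:560]]))
E
```

```text
3.85 [ 635.51795726 -266.21501861   63.1085292 ] [2.41025160e+00 2.01231457e+00 1.02929777e-03] [-0.2222566  -0.36407189  4.116826  ] [0.01585015 0.06169519 0.0037009 ] 0.24617259785479095 88.29352855682373
```

View pics/m1.png

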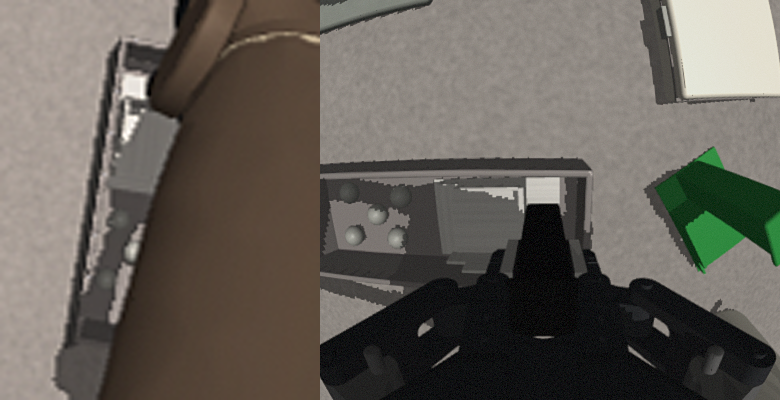

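The scoop is gripped (opening 0.246, 88 N), lying parallel to the bin with the balls ahead of its nose. Sliding it forward along the floor.

Request:
arm_command:
  increments: [0.004,0,0,0,0,0,0.004,-0.005,0,0,0,0,0.004,-0.012,0,0,0,0,0.004,-0.02,0,0,0,0,0.004,-0.028,0,0,0,0,0.004,-0.036,0,0,0,0,0.004,-0.044,0,0,0,0,0.004,-0.052,0,0,0,0,0.004,-0.06,0,0,0,0,0.004,-0.068,0,0,0,0,0.004,-0.076,0,0,0,0,0.004,-0.084,0,0,0,0]

```text
t: 5.15
tool_pos: [554.5, -247.3, 63.3]
tool_rot: [2.408, 2.01, 0.005]
force: [5.6, -1.5, 7.8]
finger_gap: 0.245
grasp_force: 88.9
```

Request:
arm_command:
  increments: [0,-0.003,0,0,0,0,0,-0.005,0,0,0,0,0,-0.007,0,0,0,0,0,-0.007,0,0,0,0]

```text
t: 5.55
tool_pos: [547.7, -246.0, 63.3]
tool_rot: [2.409, 2.01, 0.005]
force: [3.6, -2.0, 5.2]
finger_gap: 0.246
grasp_force: 88.8
```

```bash
python3 - <<'E'
from h import *
s=manip.get_state();print(s['t'],s['tool_pos'],s['force'],s['moment'],s['finger_gap'],s['grasp_force'],s['joint_pos'].round(2))
w=snap('wrist','w3');w=w['img'][60:320,40:400,::-1]
cv2.imwrite('pics/m2.png',cv2.resize(w,(720,520),interpolation=cv2.INTER_CUBIC))
E
```

```text
5.55 [ 547.70838525 -246.04132073   63.31210979] [ 3.58450959 -2.00846638  5.19704446] [-0.10325723 -0.65538912 -0.00756967] 0.2464345548625931 88.7884247303009 [-0.5   0.46  1.8   0.    0.87 -0.32]
```

View pics/m2.png

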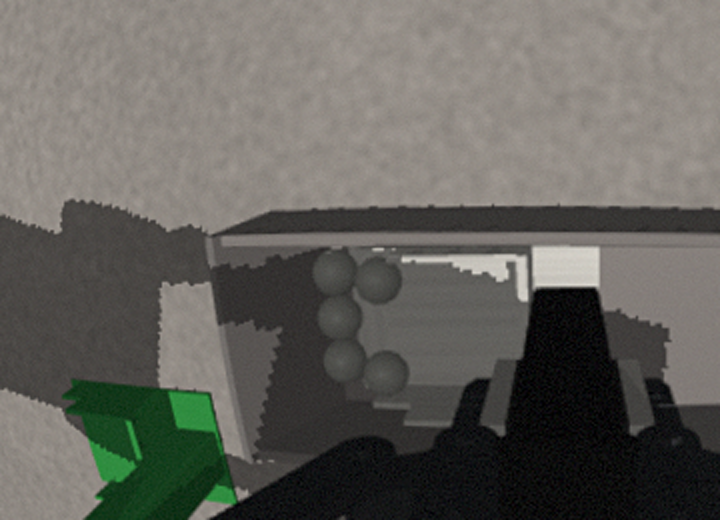

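Wrist crop: all five balls are against the slope, three in front at (336,270), (340,317), (345,360) and two already on the blade at (379,281), (386,373). Pushing on the last few millimetres.

Request:
arm_command:
  increments: [0,-0.002,0,0,0,0,0,-0.004,0,0,0,0,0,-0.006,0,0,0,0,0,-0.006,0,0,0,0]

```text
t: 6.0
tool_pos: [541.8, -245.0, 63.3]
tool_rot: [2.409, 2.01, 0.004]
force: [5.0, -1.9, 5.6]
finger_gap: 0.249
grasp_force: 88.5
```

```bash
python3 - <<'E'
from h import *
s=manip.get_state();print(s['t'],s['tool_pos'],s['force'],s['moment'],s['tool_rot'])
c=np.load('pics/w3.npz')
P=lambda u,v,z:at(c,(u+.5)/2-.5+40,(v+.5)/2-.5+60,z,True)
b=np.array([561,-245]);M=np.array([[np.cos(.18),-np.sin(.18)],[np.sin(.18),np.cos(.18)]])
for q in((336,270),(340,317),(345,360),(379,281),(386,373)):
    p=P(*q,13);print(p,M@(p[:2]-b))
print('slope top line',[M@(P(*q,45)[:2]-b) for q in((212,240),(245,455))])
E
```

```text
6.0 [ 541.84165311 -245.02217286   63.29848301] [ 5.04581834 -1.88901743  5.56943845] [-0.11705779 -0.70798456 -0.02410246] [2.40857427 2.00984733 0.00443069]
[ 473.5 -213.9   13. ] [-91.65414285  14.93245117]
[ 470.2 -230.2   13. ] [-91.98264499  -1.69499861]
[ 467.2 -246.    13. ] [-92.10550881 -17.77681768]
[ 487.7 -220.4   13. ] [-76.51987019  11.07968711]
[ 481.  -253.1   13. ] [-77.25735588 -22.29149979]
slope top line [array([-119.31245984,   32.87060887]), array([-121.8777099 ,  -40.16869214])]
```

Request:
arm_command:
  increments: [0,-0.002,0,0,0,0,0,-0.004,0,0,0,0,0,-0.005,0,0,0,0,0,-0.005,0,0,0,0]

```text
t: 6.4
tool_pos: [539.1, -244.7, 63.8]
tool_rot: [2.406, 2.006, 0.009]
force: [8.1, -0.9, 3.6]
finger_gap: 0.244
grasp_force: 88.4
```

```bash
python3 - <<'E'
from h import *
s=manip.get_state();print(s['t'],s['tool_pos'],s['force'],s['moment'],s['tool_rot'])
w=snap('wrist','w4')['img'][60:320,40:400,::-1]
w=cv2.convertScaleAbs(w,alpha=1.6,beta=10)
cv2.imwrite('pics/m3.png',cv2.resize(w[60:180,80:260],(720,480),interpolation=cv2.INTER_CUBIC))
E
```

```text
6.4 [ 539.13319684 -244.71801367   63.83621654] [ 8.11685344 -0.93312501  3.60276388] [-0.19264161 -1.45346125 -0.08962081] [2.40613173 2.00582397 0.0091087 ]
```

View pics/m3.png

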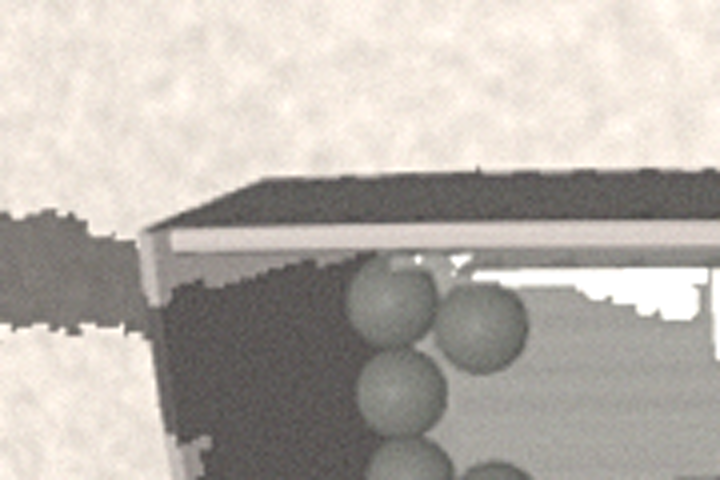

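The nose has reached the slope (moment 1.45, the tool lags by 2 mm), and the balls stand on the blade. Tilting the nose up about the heel, then lifting.

Request:
arm_command:
  increments: [0,0.0026,-0.0005,2.5,0,0,0,0.0052,-0.0007,5,0,0,0,0.0079,-0.0009,7.5,0,0,0,0.0105,-0.001,10,0,0,0,0.0131,-0.001,12.5,0,0,0,0.0158,-0.0008,15,0,0,0,0.0158,-0.0008,15,0,0,0,0.0158,-0.0008,15,0,0,0,0.0158,-0.0008,15,0,0,0,0.0158,-0.0008,15,0,0]

```text
t: 7.45
tool_pos: [552.3, -246.9, 63.8]
tool_rot: [-2.253, -1.881, 0.244]
force: [5.0, -1.2, 5.9]
finger_gap: 0.249
grasp_force: 89.7
```

```bash
python3 - <<'E'
from h import *
s=manip.get_state();print(s['t'],s['tool_pos'],s['force'],s['moment'],s['tool_rot'])
w=snap('wrist','w5')['img'][:,:,::-1]
w=cv2.convertScaleAbs(w,alpha=1.6,beta=10)
cv2.imwrite('pics/m4.png',cv2.resize(w[80:300,80:380],(720,528),interpolation=cv2.INTER_CUBIC))
E
```

```text
7.45 [ 552.29332806 -246.85127851   63.76655857] [ 5.04415311 -1.23424982  5.93168753] [-0.31847352 -0.88911693 -0.00406365] [-2.25287949 -1.88086793  0.24385442]
```

View pics/m4.png

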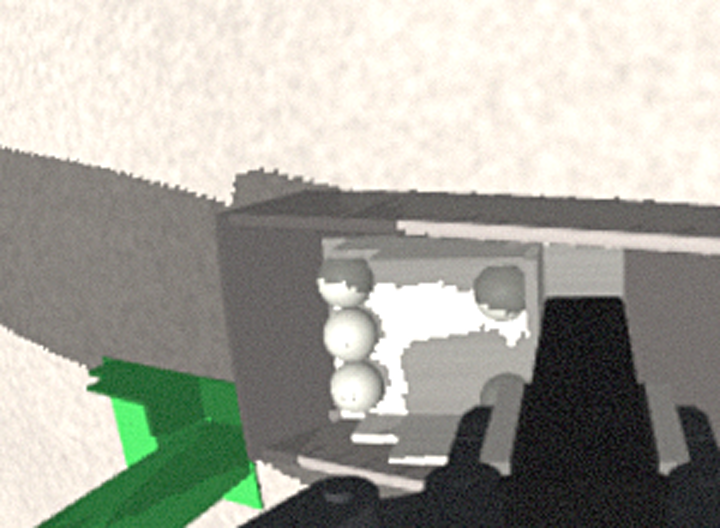

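Two balls have rolled to the back wall ((500,290), (505,395)); the three at the front ((345,280), (350,335), (355,385)) are held in the wedge between the nose edge and the slope. Pushing the tilted nose forward to close the gap so they roll onto the blade.

Request:
arm_command:
  increments: [0,-0.002,0.0005,0,0,0,0,-0.004,0.001,0,0,0,0,-0.006,0.0016,0,0,0,0,-0.008,0.0021,0,0,0,0,-0.0097,0.0026,0,0,0,0,-0.0116,0.0031,0,0,0,0,-0.0116,0.0031,0,0,0,0,-0.0116,0.0031,0,0,0]

```text
t: 8.3
tool_pos: [542.0, -245.0, 63.8]
tool_rot: [-2.256, -1.883, 0.24]
force: [7.3, -1.4, 4.0]
finger_gap: 0.247
grasp_force: 89.6
```

```bash
python3 - <<'E'
from h import *
s=manip.get_state();print(s['t'],s['tool_pos'],s['force'],s['moment'],s['tool_rot'])
w=snap('wrist','w6')['img'][:,:,::-1]
a=cv2.imread('pics/w5.png')
# bright-ball detection to avoid a view: compare both
for n,i in(('w5',a),('w6',w)):
    g=cv2.GaussianBlur(cv2.cvtColor(np.ascontiguousarray(i[150:280,190:310]),cv2.COLOR_BGR2GRAY),(3,3),0)
    h=cv2.HoughCircles(g,cv2.HOUGH_GRADIENT,1,12,param1=60,param2=9,minRadius=8,maxRadius=14)
    print(n,None if h is None else (h[0][:8]+[190,150,0]).round(0).tolist())
E
```

```text
8.3 [ 542.01040631 -244.97650589   63.80700321] [ 7.32370739 -1.44833122  3.95616656] [-0.31210312 -1.33931827 -0.03302135] [-2.25594469 -1.88256892  0.24045904]
w5 [[224.0, 220.0, 10.0], [290.0, 202.0, 12.0], [226.0, 196.0, 13.0], [282.0, 262.0, 12.0], [230.0, 242.0, 13.0], [292.0, 248.0, 13.0], [254.0, 230.0, 10.0], [302.0, 226.0, 12.0]]
w6 [[228.0, 242.0, 10.0], [224.0, 220.0, 10.0], [288.0, 200.0, 12.0], [222.0, 198.0, 13.0], [292.0, 246.0, 12.0], [280.0, 260.0, 11.0]]
```

```bash
cat >> h.py <<'E'
def scoopframe(c,T_tcp_rot,tcp,u,v,h,off=59.5):
    """point seen at u,v at height h over scoop underside, in scoop axes (x back along tool y, y left along tool x)"""
    A=R.from_rotvec(T_tcp_rot).inv();o,d=ray(c,u,v,True)
    o=A.apply(o-tcp);d=A.apply(d);t=(off-h-o[2])/d[2];p=o+d*t
    return [round(p[1],1),round(p[0],1)]
E
python3 - <<'E'
from h import *
s=manip.get_state();c=np.load('pics/w6.npz')
for q in((224,220),(228,242),(222,198),(288,200),(292,246)):
    print(q,*[scoopframe(c,s['tool_rot'],s['tool_pos'],*q,h) for h in(0,5,10,15)])
E
```

```text
(224, 220) [np.float64(-72.0), np.float64(-2.7)] [np.float64(-70.3), np.float64(-0.9)] [np.float64(-68.5), np.float64(0.9)] [np.float64(-66.8), np.float64(2.6)]
(228, 242) [np.float64(-70.8), np.float64(-19.7)] [np.float64(-69.1), np.float64(-17.5)] [np.float64(-67.3), np.float64(-15.3)] [np.float64(-65.6), np.float64(-13.1)]
(222, 198) [np.float64(-71.9), np.float64(13.6)] [np.float64(-70.2), np.float64(15.0)] [np.float64(-68.5), np.float64(16.3)] [np.float64(-66.7), np.float64(17.7)]
(288, 200) [np.float64(-25.1), np.float64(12.1)] [np.float64(-24.5), np.float64(13.5)] [np.float64(-23.9), np.float64(14.9)] [np.float64(-23.4), np.float64(16.3)]
(292, 246) [np.float64(-23.5), np.float64(-21.9)] [np.float64(-22.9), np.float64(-19.7)] [np.float64(-22.4), np.float64(-17.4)] [np.float64(-21.9), np.float64(-15.2)]
```

Measured in the scoop's frame, the front balls lie on the thin nose lip (x ≈ -69), apparently held by the 1 mm step up to the blade; the back balls are at the back wall. I lift clear and tilt further (about 37°) so they roll over the step.

Request:
arm_command:
  increments: [0,0.0005,-0.004,0,0,0,0,-0.002,-0.011,0,0,0,0,-0.004,-0.02,0,0,0,0,-0.006,-0.029,0,0,0,0,-0.008,-0.036,0,0,0,0,-0.0084,-0.039,0,0,0,0,-0.0058,-0.0396,2.5,0,0,0,-0.0032,-0.0398,5,0,0,0,-0.0005,-0.04,7.5,0,0,0,0.0021,-0.0401,10,0,0,0,0.0047,-0.0401,12.5,0,0,0,0.0074,-0.0399,15,0,0]

```text
t: 9.55
tool_pos: [556.1, -247.3, 99.4]
tool_rot: [-2.073, -1.731, 0.465]
force: [0.3, 0.2, -2.6]
finger_gap: 0.246
grasp_force: 88.8
```

Request:
arm_command:
  increments: [0,0.0026,-0.0005,2.5,0,0,0,0.0052,-0.0007,5,0,0,0,0.0074,-0.0009,7,0,0,0,0.0074,-0.0009,7,0,0,0,0.0074,-0.0009,7,0,0,0,0.0074,-0.0009,7,0,0]

```text
t: 10.15
tool_pos: [562.6, -248.6, 96.7]
tool_rot: [-1.989, -1.661, 0.555]
force: [-0.3, -0.8, -2.1]
finger_gap: 0.25
grasp_force: 88.8
```

```bash
cat > balls.py <<'E'
from h import *
import sys
def balls(w,out=None):
    s=manip.get_state();g=cv2.cvtColor(np.ascontiguousarray(w['img']),cv2.COLOR_RGB2GRAY)
    sub=cv2.resize(g[150:290,180:320],None,fx=3,fy=3,interpolation=cv2.INTER_CUBIC)
    h=cv2.HoughCircles(cv2.GaussianBlur(sub,(5,5),0),cv2.HOUGH_GRADIENT,1,30,param1=80,param2=14,minRadius=26,maxRadius=40)
    for u,v,r in ([] if h is None else h[0][:10]):
        U,V=(u+.5)/3-.5+180,(v+.5)/3-.5+150
        print([round(U),round(V),round(r/3,1)],scoopframe(w,s['tool_rot'],s['tool_pos'],U,V,10))
if __name__=='__main__':
    s=manip.get_state();print(s['t'],s['tool_pos'],s['force'],s['moment'],s['tool_rot'],s['joint_pos'].round(2))
    balls(snap('wrist',sys.argv[1]))
E
python3 balls.py w7
```

```text
10.15 [ 562.5955716  -248.56443358   96.74789265] [-0.34156784 -0.8262362  -2.07396259] [-0.05140332 -0.57871794  0.00211929] [-1.98900533 -1.6606192   0.55513225] [-0.41  0.84  1.24 -0.14  1.7  -0.21]
[271, 235, np.float32(12.0)] [np.float64(-35.9), np.float64(-9.3)]
[288, 201, np.float32(12.0)] [np.float64(-23.1), np.float64(14.6)]
[265, 197, np.float32(10.7)] [np.float64(-38.2), np.float64(17.1)]
[227, 290, np.float32(11.8)] [np.float64(-72.3), np.float64(-53.9)]
```

Most of the balls now show at the back of the scoop ((271,235), (288,201), (265,197)), and the weight fits. Next, the carry and pour poses.

```bash
cat >> h.py <<'E'
def tcp_for(N,phi,pitch,P):
    """TCP so that tool-frame point P is at world N"""
    y=np.array([np.cos(phi),np.sin(phi),0]);z=np.array([0,0,-1.]);x=np.cross(y,z)
    B=R.from_rotvec(np.radians(pitch)*x)*R.from_matrix(np.array([x,y,z]).T)
    return np.array(N)-B.apply(P)
NOSE=[0,-75,59.5]
E
python3 - <<'E'
from h import *
s=manip.get_state()
A=R.from_rotvec(s['tool_rot']);print('nose now',s['tool_pos']+A.apply(NOSE),'heel',s['tool_pos']+A.apply([0,11,59.5]))
print('up in tool',A.inv().apply([0,0,70]).round(1))
up=s['tool_pos']+[0,0,75]
print(inc(up,-.18,37))
N=[545,-26,125]
t=tcp_for(N,-.18,20,NOSE);print(t,inc(t,-.18,20))
s2=dict(s);s2['tool_pos']=up
E
```

```text
nose now [ 468.44056092 -231.50702898   94.47657598] heel [ 536.05346211 -243.77937641   42.76695325]
up in tool [ -0.  -42.1 -55.9]
[-0.0, -0.0451, -0.0599, 0.04, 0.02, 0.02]
[634.35971383 -42.26074504 155.26020019] [0.2158, -0.0081, -0.0669, -16.96, 0.02, 0.02]
```

Request:
arm_command:
  increments: [0,-0.008,-0.011,0,0,0,0,-0.022,-0.03,0,0,0,0,-0.034,-0.045,0,0,0,0,-0.036,-0.048,0,0,0,0.013,-0.0343,-0.0491,-1,0,0,0.0389,-0.031,-0.0514,-3.1,0,0,0.0713,-0.0268,-0.0543,-5.6,0,0,0.108,-0.022,-0.0575,-8.5,0,0,0.1447,-0.0172,-0.0607,-11.4,0,0,0.1771,-0.013,-0.0636,-13.9,0,0,0.203,-0.0097,-0.0659,-16,0,0,0.216,-0.008,-0.067,-17,0,0]

```text
t: 11.4
tool_pos: [634.0, -38.3, 154.2]
tool_rot: [-2.189, -1.833, 0.322]
force: [0.4, 0.1, -2.3]
finger_gap: 0.243
grasp_force: 88.8
```

Request:
arm_command:
  increments: [0,0,0,0,0,0,0,0,0,0,0,0,0,0,0,0,0,0]

```text
t: 11.7
tool_pos: [634.2, -43.6, 154.2]
tool_rot: [-2.193, -1.828, 0.325]
force: [1.6, -1.1, -2.0]
finger_gap: 0.245
grasp_force: 88.8
```

```bash
python3 balls.py w8; python3 - <<'E'
from h import *
s=manip.get_state();A=R.from_rotvec(s['tool_rot']);print('nose',s['tool_pos']+A.apply(NOSE))
c=snap('top','t2')
for N,p in(((545,-26,90),5),((545,-26,68),-10),((545,-26,62),-22),((545,-26,62),-34),((543,-26,62),-46)):
    print(p,inc(tcp_for(N,-.18,p,NOSE),-.18,p))
g=c['img'][150:260,265:390,::-1];w=np.load('pics/w8.npz')['img'][100:300,100:400,::-1]
cv2.imwrite('pics/m5.png',np.hstack([cv2.resize(g,(340,300),interpolation=cv2.INTER_CUBIC),cv2.convertScaleAbs(cv2.resize(w,(450,300),interpolation=cv2.INTER_CUBIC),alpha=1.5,beta=10)]))
E
```

```text
11.7 [634.23638784 -43.56147273 154.23168694] [ 1.6398407  -1.1003194  -1.96862706] [-0.06306496 -0.33972891  0.03167937] [-2.19306415 -1.82834483  0.32462173] [-0.14  0.62  1.38  0.01  1.49  0.03]
[289, 196, np.float32(9.3)] [np.float64(-23.1), np.float64(17.8)]
nose [545.005037   -27.31219403 124.13811914]
5 [0.0013, -0.0066, 0.0148, -15.05, 0.01, -0.08]
-10 [0.0013, -0.0209, 0.0233, -30.05, 0.02, -0.08]
-22 [0.0013, -0.0381, 0.0236, -42.05, 0.03, -0.08]
-34 [0.0012, -0.0581, 0.0224, -54.05, 0.04, -0.07]
-46 [0.0008, -0.0797, 0.026, -66.05, 0.04, -0.07]
```

View pics/m5.png

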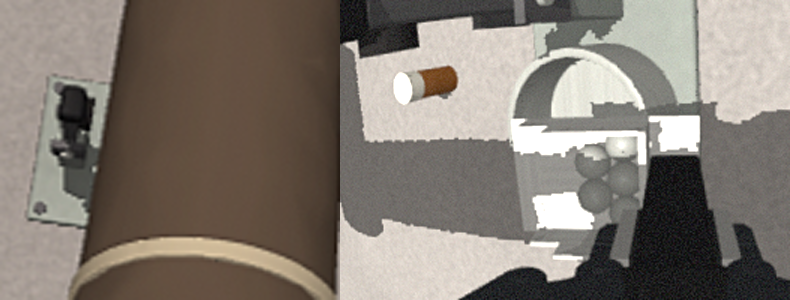

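All five balls lie at the back of the scoop (m5 about (590–625,145–205)), with the jar mouth beyond its left side at about (580,115). Checking the jar's projected position against that before pouring.

```bash
python3 - <<'E'
from h import *
c=np.load('pics/w8.npz')
for p in((535,-21,60),(535,30,60),(487,-21,60),(583,-21,60),(545,-27,124)):
    u,v=proj(c,p,True);print(p,[round(u),round(v)],'m5',[round((u-100)*1.5+340),round((v-100)*1.5)])
E
```

```text
(535, -21, 60) [254, 189] m5 [571, 134]
(535, 30, 60) [243, 133] m5 [554, 50]
(487, -21, 60) [214, 194] m5 [512, 141]
(583, -21, 60) [302, 183] m5 [643, 125]
(545, -27, 124) [220, 216] m5 [520, 174]
```

Request:
arm_command:
  increments: [0.001,-0.002,0.005,-5,0,0,0.001,-0.0045,0.01,-10,0,0,0.001,-0.0066,0.0148,-15,0,0,0.001,-0.0112,0.018,-20,0,0,0.001,-0.016,0.021,-25,0,0,0.001,-0.0209,0.0233,-30,0,0,0.001,-0.0295,0.0236,-36,0,0,0.001,-0.0381,0.0236,-42,0,0,0.001,-0.048,0.0229,-48,0,0,0.001,-0.0581,0.0224,-54,0,0,0.001,-0.069,0.024,-60,0,0,0.001,-0.0797,0.026,-66,0,0]

```text
t: 13.0
tool_pos: [560.1, -38.0, 159.5]
tool_rot: [1.956, 1.613, 0.562]
force: [0.2, -0.7, -1.0]
finger_gap: 0.246
grasp_force: 89.1
```

Request:
arm_command:
  increments: [0,0,0,0,0,0,0,0,0,0,0,0,0,0,0,0,0,0,0,0,0,0,0,0,0,0,0,0,0,0]

```text
t: 13.5
tool_pos: [564.4, -37.3, 162.0]
tool_rot: [1.953, 1.612, 0.567]
force: [-1.1, -0.2, -0.9]
finger_gap: 0.244
grasp_force: 89.1
```

```bash
python3 - <<'E'
from h import *
s=manip.get_state();A=R.from_rotvec(s['tool_rot']);print(s['t'],s['force'],s['joint_pos'].round(2),'nose',s['tool_pos']+A.apply(NOSE),'dir',A.apply([0,1,0]).round(2))
for N,p in(((548,-26,75),-40),((550,-26,110),-15),((560,-26,140),8)):
    print(p,inc(tcp_for(N,-.18,p,NOSE),-.18,p))
E
```

```text
13.5 [-1.08497915 -0.21287175 -0.90375032] [-0.1   0.02  2.32 -0.6   0.13  0.66] nose [545.26088378 -35.17960341  68.26165104] dir [ 0.75 -0.14  0.64]
-40 [0.0081, 0.0051, -0.0047, 0.01, 1.41, -0.09]
-15 [0.0088, 0.0473, 0.007, 25.01, 1.37, -0.39]
8 [0.0111, 0.0754, 0.0285, 48.01, 1.29, -0.67]
```

The wrist load fell by about 1 N, so the balls are out. Backing off over the jar and heading back to the bin.

Request:
arm_command:
  increments: [0.008,0.005,-0.005,0,1.4,0,0.008,0.019,-0.003,8,1.4,0,0.0085,0.033,0.001,16,1.4,0,0.009,0.047,0.007,25,1.4,-0.4,0.01,0.057,0.014,33,1.4,-0.5,0.01,0.066,0.021,40,1.3,-0.6,0.011,0.075,0.028,48,1.3,-0.7,0.011,0.075,0.028,48,1.3,-0.7]

```text
t: 14.3
tool_pos: [644.5, -41.4, 184.2]
tool_rot: [-2.325, -1.942, 0.137]
force: [-0.7, -0.3, -2.1]
finger_gap: 0.249
grasp_force: 89.1
```

```bash
python3 - <<'E'
from h import *
s=manip.get_state();A=R.from_rotvec(s['tool_rot']);print(s['t'],s['tool_pos'],s['force'],s['joint_pos'].round(2),'nose',s['tool_pos']+A.apply(NOSE))
print(inc([640,-150,180],-.18,4),inc([585,-253,140],-.18,0))
E
```

```text
14.3 [644.49194984 -41.43792352 184.23851804] [-0.70224634 -0.27327424 -2.14381383] [-0.14  0.48  1.51  0.01  1.3   0.04] nose [563.16249672 -26.67096337 135.94041306]
[-0.1076, 0.0154, 0.002, -4.13, -0.04, 0.05] [-0.2188, -0.0144, 0.0466, -8.13, -0.04, 0.05]
```

Request:
arm_command:
  increments: [-0.01,0,0,0,0,0,-0.04,0.004,0,-1,0,0,-0.08,0.008,0,-2,0,0,-0.12,0.005,0,-4,0,0,-0.16,0,0,-6,0,0,-0.2,-0.01,0,-8.1,0,0,-0.219,-0.0144,0.005,-8.1,0,0,-0.219,-0.0144,0.02,-8.1,0,0,-0.219,-0.0144,0.0466,-8.1,0,0,-0.219,-0.0144,0.0466,-8.1,0,0,-0.219,-0.0144,0.0466,-8.1,0,0]

```text
t: 15.4
tool_pos: [579.6, -251.0, 143.8]
tool_rot: [-2.41, -2.015, -0.001]
force: [0.0, -0.0, -1.4]
finger_gap: 0.245
grasp_force: 89.1
```

```bash
python3 - <<'E'
from h import *
s=manip.get_state();print(s['t'],s['tool_pos'],s['tool_rot'],s['force'],s['joint_pos'].round(2))
c=snap('top','t3');w=snap('wrist','w9')
a=np.load('pics/top0.npz')['img'];b=c['img']
d=cv2.absdiff(a,b).max(2);print('jar diff px',(d[190:232,306:348]>25).sum())
A=b[140:265,270:460,::-1];W=w['img'][60:320,40:400,::-1]
cv2.imwrite('pics/m6.png',np.vstack([cv2.resize(b[140:250,270:460,::-1],(570,330),interpolation=cv2.INTER_CUBIC),cv2.resize(W[:180],(570,260))]))
E
```

```text
15.4 [ 579.59143194 -250.95260011  143.82685512] [-2.40994384e+00 -2.01487794e+00 -1.29194523e-03] [ 0.02552809 -0.02165688 -1.36889997] [-0.48  0.41  1.68  0.    1.05 -0.3 ]
jar diff px 816
```

View pics/m6.png

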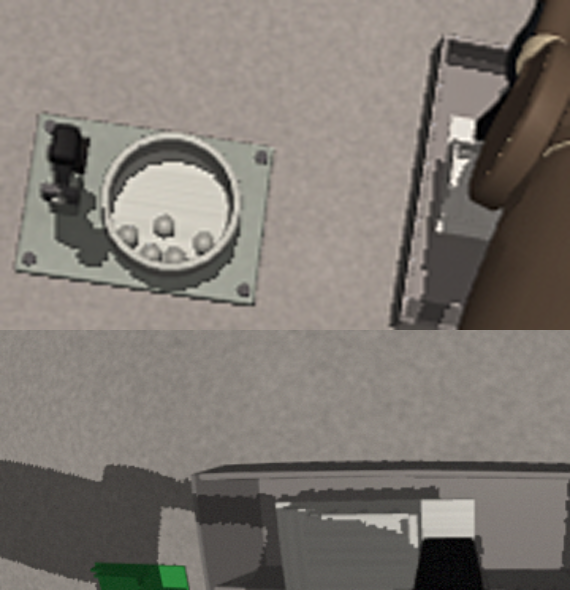

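All five balls are in the jar ((128,235), (152,253), (165,226), (177,254), (203,242) in the picture) and the bin floor is empty. Lowering the scoop.

Request:
arm_command:
  increments: [0,0,0.012,0,0,0,0,0,0.03,0,0,0,0,0,0.048,0,0,0,0,0,0.06,0,0,0,0,0,0.066,0,0,0,0,0,0.066,0,0,0,0,0,0.066,0,0,0]

```text
t: 16.2
tool_pos: [581.4, -252.7, 78.9]
tool_rot: [2.409, 2.012, 0.003]
force: [0.1, -1.2, 0.1]
finger_gap: 0.25
grasp_force: 89.2
```

```bash
python3 - <<'E'
from h import *
s=manip.get_state();print(s['t'],s['tool_pos'],s['tool_rot'],s['force'],s['moment'],inc([582,-252.3,63.5],-.18,0))
E
```

```text
16.2 [ 581.38869125 -252.66048179   78.85529799] [2.40905845 2.01246733 0.00254852] [ 0.05324402 -1.17775849  0.13444712] [ 0.01001724 -0.01646166 -0.01849833] [0.0005, 0.0005, 0.0154, 0.17, 0.02, 0.06]
```

Request:
arm_command:
  increments: [0,0,0.006,0,0,0,0,0,0.011,0,0,0,0,0,0.015,0,0,0,0,0,0.015,0,0,0,0,0,0.015,0,0,0]

```text
t: 16.7
tool_pos: [580.6, -252.3, 63.1]
tool_rot: [2.41, 2.013, 0.002]
force: [-0.3, 0.3, -0.3]
finger_gap: 0.246
grasp_force: 89.3
```

Request:
arm_command:
  increments: [0,0,0,0,0,0,0,0,0,0,0,0,0,0,0,0,0,0,0,0,0,0,0,0,0,0,0,0,0,0,0,0,0,0,0,0]
  claw: 1

```text
t: 17.3
tool_pos: [580.8, -252.4, 63.4]
tool_rot: [2.41, 2.013, 0.002]
force: [-0.3, 0.2, 0.1]
finger_gap: 0.998
grasp_force: 0.0
```

```bash
python3 - <<'E'
from h import *
s=manip.get_state();print(s['t'],s['tool_pos'],s['force'],s['moment'],s['finger_gap'])
E
```

```text
17.3 [ 580.81761154 -252.44070559   63.3916551 ] [-0.34455165  0.23893129  0.14998761] [-0.02162229 -0.03007599 -0.00710315] 0.9982799697837045
```

The scoop is standing in the bin and released. Retreating upward, then on to the lid at about (509,261). The script also works out the clamp tip's position.

Request:
arm_command:
  increments: [0,0,-0.03,0,0,0,0,0,-0.08,0,0,0,0,0,-0.13,0,0,0,0,0,-0.18,0,0,0,0,0,-0.2,0,0,0]

```text
t: 17.8
tool_pos: [583.2, -253.7, 270.4]
tool_rot: [2.402, 2.007, 0.008]
force: [-1.0, -0.0, 0.3]
finger_gap: 1.001
grasp_force: 0.0
```

```bash
python3 - <<'E'
from h import *
s=manip.get_state();print(s['t'],s['tool_pos'],s['force'])
print(inc([509,261,260],-.14,0,s))
c=np.load('pics/top0.npz')
for q in((90,172),(90,190),(90,212)):print('clamp tip',[at(c,(q[0]+.5)/4+269.5,(q[1]+.5)/4+139.5,z) for z in(200,215)])
for f in ('scene0',):
    d=np.load('pics/scene0.npz')
    h=np.array([546,57,104]);yv=np.array([.14,.99,0])
    for th in(1.3,1.45,1.57,1.7,1.85):
        p=h+110*(-np.cos(th)*yv+np.array([0,0,np.sin(th)]));print(th,p.round(),'scene',np.round(proj(d,p)),'top',np.round(proj(c,p),1))
print(np.round(proj(d,h)),np.round(proj(c,h)))
E
```

```text
17.8 [ 583.2039421  -253.69947231  270.42385057] [-0.98557397 -0.04415287  0.32507472]
[0.4933, -0.1647, 0.0069, 0.69, 0.2, -2.23]
clamp tip [array([559.1,  50.5, 200. ]), array([555.8,  50. , 215. ])]
clamp tip [array([550.2,  50.4, 200. ]), array([547.1,  49.9, 215. ])]
clamp tip [array([539.4,  50.3, 200. ]), array([536.5,  49.8, 215. ])]
1.3 [542.  28. 210.] scene [316. 132.] top [303.8 190.4]
1.45 [544.  44. 213.] scene [321. 128.] top [295.3 188.9]
1.57 [546.  57. 214.] scene [325. 125.] top [288.4 187.8]
1.7 [548.  71. 213.] scene [329. 123.] top [281.  186.8]
1.85 [550.  87. 210.] scene [334. 122.] top [272.8 186. ]
[324. 170.] [290. 198.]
```

Request:
arm_command:
  increments: [0.493,-0.165,0.007,0.7,0.2,-2.2,0.493,-0.165,0.007,0.7,0.2,-2.2,0.493,-0.165,0.007,0.7,0.2,-2.2,0.493,-0.165,0.007,0.7,0.2,-2.2,0.493,-0.165,0.007,0.7,0.2,-2.2,0.493,-0.165,0.007,0.7,0.2,-2.2,0.493,-0.165,0.007,0.7,0.2,-2.2,0.493,-0.165,0.007,0.7,0.2,-2.2,0.493,-0.165,0.007,0.7,0.2,-2.2,0.493,-0.165,0.007,0.7,0.2,-2.2,0.493,-0.165,0.05,0.7,0.2,-2.2,0.493,-0.165,0.09,0.7,0.2,-2.2]
  claw: 1

```text
t: 19.0
tool_pos: [506.5, 266.2, 173.8]
tool_rot: [-2.36, -2.059, -0.002]
force: [0.3, -1.4, -0.5]
finger_gap: 0.999
grasp_force: 0.0
```

```bash
python3 - <<'E'
from h import *
s=manip.get_state();print(s['t'],s['tool_pos'])
w=snap('wrist','w10')
g=cv2.cvtColor(w['img'],cv2.COLOR_RGB2GRAY)
for p in((509,261,36),(509,261,14),(563,261,14),(455,261,14),(509,315,14)):print(p,np.round(proj(w,p,True)))
u,v=map(int,proj(w,(509,261,36),True))
# knob: dark blob near prediction
m=((g<55)*255).astype(np.uint8)
n,l,st,ce=cv2.connectedComponentsWithStats(m[:v+60])
for i in range(1,n):
    if st[i,4]>80: print(st[i],ce[i].round(1),at(w,*ce[i],36,True))
E
```

```text
19.0 [506.54063581 266.16484984 173.7666959 ]
(509, 261, 36) [329. 196.]
(509, 261, 14) [329. 190.]
(563, 261, 14) [382. 183.]
(455, 261, 14) [276. 197.]
(509, 315, 14) [321. 137.]
[ 94   0  57  24 721] [112.6   7.9] [306.5 502.5  36. ]
[ 129    0  223   52 1051] [232.1  20. ] [443.  440.7  36. ]
[ 487    0   98  112 5964] [539.7  56.2] [752.6 384.   36. ]
[511 161 106  58 471] [560.4 186.2] [777.3 237.6  36. ]
[ 124  170  177   85 5246] [233.5 216.6] [413.6 252.8  36. ]
[315 177  28  31 666] [328.7 192.2] [509.3 264.4  36. ]
[633 222   7  33 125] [637.1 242.8] [987.2 122.   36. ]
[272 244  26  11 139] [287.  250.3] [460.4 211.1  36. ]
```

The knob blob at (329,192) puts it at about (509.5,262), agreeing with the top view. Descending with the fingers to z = 16.

```bash
python3 - <<'E'
from h import *
print(inc([509.5,261.7,16],-.14,0))
E
```

```text
[0.0011, 0.0116, 0.1487, -1.13, 0.12, 0.15]
```

Request:
arm_command:
  increments: [0.001,0.011,0.04,-1.1,0.1,0,0.001,0.011,0.07,-1.1,0.1,0,0.001,0.011,0.08,-1.1,0.1,0,0.001,0.011,0.08,-1.1,0.1,0,0.001,0.011,0.08,-1.1,0.1,0]

```text
t: 19.55
tool_pos: [517.5, 262.2, 94.5]
tool_rot: [2.369, 2.057, 0.019]
force: [0.7, 0.0, -0.3]
finger_gap: 0.997
grasp_force: 0.0
```

```bash
python3 - <<'E'
from h import *
s=manip.get_state();print(s['t'],s['tool_pos'],s['joint_vel'].round(3));print(inc([509.5,261.7,16],-.14,0))
E
```

```text
19.55 [517.51265714 262.24412291  94.52690998] [ 0.002 -0.019 -0.015 -0.002 -0.005 -0.   ]
[-0.0022, -0.0087, 0.0784, 0.63, -0.38, -0.06]
```

Request:
arm_command:
  increments: [-0.002,-0.0085,0.02,0.6,-0.4,0,-0.002,-0.0085,0.045,0.6,-0.4,0,-0.002,-0.0085,0.065,0.6,-0.4,0,-0.002,-0.0085,0.076,0.6,-0.4,0,-0.002,-0.0085,0.078,0.6,-0.4,0,-0.002,-0.0085,0.078,0.6,-0.4,0,-0.002,-0.0085,0.078,0.6,-0.4,0]

```text
t: 20.25
tool_pos: [509.3, 262.0, 15.9]
tool_rot: [2.372, 2.06, -0.0]
force: [0.2, 0.8, 0.2]
finger_gap: 0.999
grasp_force: 0.0
```

```bash
python3 - <<'E'
from h import *
s=manip.get_state();print(s['t'],s['tool_pos'],s['force'],s['joint_vel'].round(3));print(inc([509.5,261.7,16],-.14,0))
E
```

```text
20.25 [509.27113109 261.98306521  15.85317695] [0.15242305 0.82812504 0.23436004] [ 0.001 -0.007 -0.002 -0.001 -0.    -0.001]
[-0.0002, 0.0003, -0.0001, 0.01, 0.03, -0.04]
```

Close, then lift straight up.

Request:
arm_command:
  increments: [0,0,0,0,0,0,0,0,0,0,0,0,0,0,0,0,0,0,0,0,0,0,0,0,0,0,0,0,0,0,0,0,0,0,0,0,0,0,0,0,0,0,0,0,0,0,0,0]
  claw: 0
  grip_force: 100

```text
t: 21.05
tool_pos: [509.2, 261.7, 15.8]
tool_rot: [2.371, 2.06, -0.001]
force: [-0.6, -1.4, 6.1]
finger_gap: 0.266
grasp_force: 97.9
```

Request:
arm_command:
  increments: [0,0,-0.01,0,0,0,0,0,-0.03,0,0,0,0,0,-0.06,0,0,0,0,0,-0.09,0,0,0,0,0,-0.11,0,0,0,0,0,-0.12,0,0,0,0,0,-0.12,0,0,0,0,0,-0.12,0,0,0]

```text
t: 21.85
tool_pos: [507.4, 261.3, 133.6]
tool_rot: [-2.371, -2.059, 0.007]
force: [0.2, -1.0, -3.9]
finger_gap: 0.267
grasp_force: 98.3
```

```bash
python3 - <<'E'
from h import *
s=manip.get_state();print(s['t'],s['tool_pos'],s['force'],s['moment'],s['finger_gap'])
z=s['tool_pos'][2]
w=snap('wrist','w11')
g=cv2.cvtColor(w['img'],cv2.COLOR_RGB2GRAY)
print(inc([440,57,135],-.14,0),inc([450,-21,135],-.14,0),inc([535,-21,135],-.14,0))
E
```

```text
21.85 [507.35539202 261.26453335 133.57667502] [ 0.23064244 -1.0019623  -3.91851278] [0.03236703 0.07652082 0.02809819] 0.2672919881846052
[-0.2115, -0.0378, -0.0011, -0.26, 0.19, -0.04] [-0.2873, -0.0169, -0.0009, -0.26, 0.19, -0.04] [-0.2754, 0.0672, -0.0013, -0.26, 0.19, -0.04]
```

Lid lifted (about 3 N of load). Carrying it around the robot side of the upright clamp.

Request:
arm_command:
  increments: [-0.015,-0.003,0,0,0,0,-0.045,-0.008,0,0,0,0,-0.085,-0.015,0,0,0,0,-0.125,-0.022,0,0,0,0,-0.165,-0.03,0,0,0,0,-0.2,-0.036,0,-0.2,0.2,0,-0.235,-0.032,0,-0.2,0.2,0,-0.265,-0.024,0,-0.2,0.2,0,-0.28,-0.019,0,-0.2,0.2,0,-0.287,-0.017,0.01,-0.2,0.2,0,-0.287,-0.017,0.025,-0.2,0.2,0,-0.287,-0.017,0.035,-0.2,0.2,0]

```text
t: 23.1
tool_pos: [449.4, -20.1, 98.2]
tool_rot: [-2.371, -2.057, -0.001]
force: [0.0, 0.8, -3.2]
finger_gap: 0.267
grasp_force: 98.4
```

Request:
arm_command:
  increments: [0,0,0,0,0,0,0,0,0,0,0,0,0,0,0,0,0,0]

```text
t: 23.4
tool_pos: [451.8, -19.8, 100.6]
tool_rot: [2.371, 2.06, 0.005]
force: [-0.1, 0.4, -3.9]
finger_gap: 0.267
grasp_force: 98.5
```

```bash
python3 - <<'E'
from h import *
s=manip.get_state();print(s['t'],s['tool_pos'],s['force'],s['moment'],s['finger_gap'])
print(inc([535.4,-21.3,97],-.14,0))
# jar position as seen by the wrist camera from here: rim edges along x and y through prediction
w=snap('wrist','w12');c=[proj(w,(535.4+52*np.cos(a),-21.3+52*np.sin(a),60),True) for a in np.linspace(-1.2,1.2,5)]
print(np.round(c))
g=cv2.GaussianBlur(cv2.cvtColor(w['img'],cv2.COLOR_RGB2GRAY),(3,3),0).astype(int)
for a in np.linspace(-1.2,1.2,9):
    pr=[]
    for r in range(40,64,2):
        u,v=proj(w,(535.4+r*np.cos(a),-21.3+r*np.sin(a),60),True);pr.append(g[int(round(v)),int(round(u))] if 0<=v<400 and 0<=u<640 else -1)
    print(round(a,1),pr)
E
```

```text
23.4 [451.75163919 -19.82400591 100.55979913] [-0.07907252  0.37410797 -3.8746905 ] [-0.02449215 -0.02594642 -0.00373572] 0.2672206423316953
[0.0102, 0.083, 0.0038, 0.15, -0.11, 0.01]
[[473. 269.]
 [503. 240.]
 [515. 200.]
 [505. 160.]
 [474. 134.]]
-1.2 [np.int64(54), np.int64(53), np.int64(70), np.int64(143), np.int64(150), np.int64(127), np.int64(117), np.int64(136), np.int64(130), np.int64(126), np.int64(130), np.int64(129)]
-0.9 [np.int64(52), np.int64(53), np.int64(65), np.int64(147), np.int64(147), np.int64(133), np.int64(127), np.int64(127), np.int64(129), np.int64(126), np.int64(126), np.int64(128)]
-0.6 [np.int64(48), np.int64(51), np.int64(56), np.int64(142), np.int64(152), np.int64(140), np.int64(130), np.int64(131), np.int64(130), np.int64(128), np.int64(130), np.int64(130)]
-0.3 [np.int64(48), np.int64(48), np.int64(51), np.int64(123), np.int64(150), np.int64(135), np.int64(127), np.int64(128), np.int64(126), np.int64(125), np.int64(125), np.int64(124)]
0.0 [np.int64(48), np.int64(48), np.int64(49), np.int64(114), np.int64(147), np.int64(139), np.int64(129), np.int64(128), np.int64(131), np.int64(125), np.int64(126), np.int64(127)]
0.3 [np.int64(46), np.int64(47), np.int64(47), np.int64(124), np.int64(146), np.int64(143), np.int64(128), np.int64(128), np.int64(127), np.int64(124), np.int64(128), np.int64(129)]
0.6 [np.int64(47), np.int64(48), np.int64(45), np.int64(112), np.int64(144), np.int64(142), np.int64(127), np.int64(128), np.int64(123), np.int64(126), np.int64(126), np.int64(129)]
0.9 [np.int64(47), np.int64(48), np.int64(47), np.int64(113), np.int64(146), np.int64(145), np.int64(122), np.int64(121), np.int64(119), np.int64(118), np.int64(125), np.int64(122)]
1.2 [np.int64(47), np.int64(46), np.int64(44), np.int64(94), np.int64(145), np.int64(152), np.int64(121), np.int64(122), np.int64(122), np.int64(122), np.int64(122), np.int64(122)]
```

The jar rim matches (535.4,-20.8). The same kind of check on the lid in the hand (flange radius 54).

```bash
python3 - <<'E'
from h import *
w=np.load('pics/w12.npz');s=manip.get_state();A=R.from_rotvec(s['tool_rot']);t=s['tool_pos']
g=cv2.GaussianBlur(w['img'],(3,3),0).astype(int).sum(2)//3
for a in np.arange(0,360,20):
    pr=[]
    for r in range(46,64,2):
        u,v=proj(w,t+A.apply([r*np.sin(np.radians(a)),r*np.cos(np.radians(a)),1.8]),True)
        pr.append(int(g[int(round(v)),int(round(u))]) if 0<=v<400 and 0<=u<640 else -1)
    print(a,pr)
E
```

```text
0 [145, 146, 149, 81, 60, 60, 59, 59, 57]
20 [146, 149, 152, 141, 146, 144, 148, 146, 147]
40 [153, 153, 157, 149, 75, 77, 140, 153, 154]
60 [154, 155, 160, 159, 54, 50, 51, 50, 51]
80 [160, 159, 159, 157, 135, 122, 121, 120, 85]
100 [156, 160, 159, 156, 149, 116, 123, 123, 129]
120 [150, 150, 150, 149, 149, 83, 86, 123, 129]
140 [140, 140, 140, 142, 142, 83, 61, 63, 59]
160 [71, 70, 70, 70, 70, 60, 62, 62, 63]
180 [70, 69, 72, 70, 70, 60, 60, 60, 62]
200 [70, 71, 73, 68, 40, 13, 17, 14, 14]
220 [13, 14, 11, 14, 15, 15, 15, 12, 16]
240 [13, 11, 16, 11, 12, 14, 13, 14, 13]
260 [110, 128, 144, 131, 129, 113, 15, 12, 8]
280 [143, 143, 138, 122, 125, 74, 11, 15, 11]
300 [14, 14, 11, 12, 10, 15, 13, 11, 13]
320 [16, 11, 17, 14, 14, 18, 17, 22, 18]
340 [96, 146, 134, 49, 15, 13, 16, 16, 24]
```

Request:
arm_command:
  increments: [0.001,0.01,0,0,0,0,0.004,0.03,0,0,0,0,0.007,0.055,0,0,0,0,0.009,0.075,0,0,0,0,0.0105,0.084,0,0.15,-0.1,0,0.0105,0.084,0,0.15,-0.1,0,0.0105,0.084,0,0.15,-0.1,0,0.0105,0.084,0,0.15,-0.1,0]

```text
t: 24.25
tool_pos: [534.5, -21.3, 100.0]
tool_rot: [-2.37, -2.059, 0.003]
force: [0.2, 0.2, -3.3]
finger_gap: 0.267
grasp_force: 98.6
```

```bash
python3 - <<'E'
from h import *
s=manip.get_state();print(s['t'],s['tool_pos'],s['force'],s['moment'],s['joint_vel'].round(3))
print(inc([536.4,-21,68.5],-.14,0))
E
```

```text
24.25 [534.51989507 -21.32334868  99.98087593] [ 0.15722691  0.22150832 -3.26561573] [-0.06580796  0.03666888 -0.03174121] [-0.002 -0.004  0.003  0.002 -0.005  0.   ]
[0.0006, 0.0019, 0.0315, -0.16, -0.0, -0.03]
```

Request:
arm_command:
  increments: [0.0006,0.002,0,0,0,0,0.0006,0.002,0.007,-0.1,0,0,0.0006,0.002,0.014,-0.1,0,0,0.0006,0.002,0.02,-0.1,0,0,0.0006,0.002,0.025,-0.1,0,0,0.0006,0.002,0.029,-0.1,0,0,0.0006,0.002,0.0315,-0.1,0,0,0.0006,0.002,0.0325,-0.1,0,0,0.0006,0.002,0.0325,-0.1,0,0,0.0006,0.002,0.0325,-0.1,0,0]

```text
t: 25.25
tool_pos: [538.4, -21.2, 68.2]
tool_rot: [2.371, 2.059, 0.002]
force: [1.0, 0.2, -3.3]
finger_gap: 0.27
grasp_force: 98.7
```

```bash
python3 - <<'E'
from h import *
s=manip.get_state();print(s['t'],s['tool_pos'],s['tool_rot'],s['force'],s['moment'],s['joint_vel'].round(3))
E
```

```text
25.25 [538.41158855 -21.23444752  68.17801838] [2.37105568e+00 2.05902756e+00 2.05183128e-03] [ 0.95593168  0.15826618 -3.27286749] [0.00599775 0.01049241 0.00275544] [-0.001  0.    -0.001  0.001 -0.    -0.001]
```

The spigot is in the mouth (the lid hangs free at seated height). Lowering the last millimetre and letting go.

Request:
arm_command:
  increments: [0,-0.0015,0.0005,0,0,0,0,-0.0015,0.001,0,0,0,0,-0.0015,0.001,0,0,0]

```text
t: 25.55
tool_pos: [537.2, -21.1, 67.8]
tool_rot: [2.371, 2.059, 0.003]
force: [-1.3, 0.6, 2.3]
finger_gap: 0.261
grasp_force: 98.9
```

Request:
arm_command:
  increments: [0,0,0,0,0,0,0,0,0,0,0,0,0,0,0,0,0,0,0,0,0,0,0,0,0,0,0,0,0,0,0,0,0,0,0,0]
  claw: 0.6

```text
t: 26.15
tool_pos: [536.6, -20.9, 66.9]
tool_rot: [2.371, 2.06, 0.001]
force: [0.2, -0.4, 0.7]
finger_gap: 0.602
grasp_force: 0.0
```

Request:
arm_command:
  increments: [0,0,-0.008,0,0,0,0,0,-0.025,0,0,0,0,0,-0.04,0,0,0,0,0,-0.04,0,0,0,0,0,-0.04,0,0,0]

```text
t: 26.65
tool_pos: [537.1, -21.0, 107.8]
tool_rot: [2.37, 2.059, 0.003]
force: [-0.1, -0.1, 0.3]
finger_gap: 0.597
grasp_force: 0.0
```

```bash
python3 - <<'E'
from h import *
s=manip.get_state();print(s['t'],s['tool_pos'],s['force'],s['finger_gap'])
w=snap('wrist','w13');t=s['tool_pos']
g=cv2.GaussianBlur(w['img'],(3,3),0).astype(int).sum(2)//3
for a in np.arange(0,360,20):
    pr=[]
    for r in range(46,64,2):
        u,v=proj(w,(535.4+r*np.cos(np.radians(a)),-21+r*np.sin(np.radians(a)),66),True)
        pr.append(int(g[int(round(v)),int(round(u))]) if 0<=v<400 and 0<=u<640 else -1)
    print(a,pr)
print('knob',np.round(proj(w,(535.4,-21,88),True)))
print(inc([460,-21,110],-.14,0))
E
```

```text
26.65 [537.14426992 -21.03764984 107.77022607] [-0.11306436 -0.1056616   0.33338323] 0.5974016705477946
0 [172, 175, 175, 171, 145, 143, 147, 150, 146]
20 [174, 176, 181, 180, 157, 145, 150, 149, 141]
40 [180, 181, 187, 188, 172, 143, 144, 145, 147]
60 [32, 32, 31, 12, 10, 15, 19, 21, 23]
80 [33, 19, 11, 18, 17, 18, 23, 19, 21]
100 [32, 32, 16, 13, 15, 18, 20, 19, 20]
120 [168, 170, 171, 153, 149, 98, 144, 136, 39]
140 [139, 164, 158, 168, 115, 68, 76, 74, 73]
160 [82, 82, 82, 81, 73, 72, 71, 75, 74]
180 [83, 81, 81, 82, 73, 70, 73, 74, 73]
200 [13, 61, 68, 68, 69, 68, 66, 49, 21]
220 [86, 83, 75, 28, 11, 12, 14, 10, 12]
240 [81, 79, 81, 139, 146, 149, 147, 149, 152]
260 [160, 160, 162, 148, 143, 149, 150, 146, 151]
280 [165, 165, 165, 153, 147, 145, 151, 148, 147]
300 [165, 165, 165, 156, 149, 150, 146, 126, 47]
320 [11, 13, 9, 19, 52, 69, 69, 66, 68]
340 [171, 169, 170, 163, 142, 140, 146, 145, 147]
knob [323. 240.]
[-0.0107, -0.0756, -0.0031, 0.07, -0.01, -0.04]
```

The lid is seated: finger height at release is consistent, and the flange edge is concentric within about 1.5 mm. Next the clamp: up and over, fingers shut, to its +y side.

Request:
arm_command:
  increments: [0,0,-0.03,0,0,0,0,0,-0.08,0,0,0,0,0,-0.13,0,0,0,0,0,-0.175,0,0,0,0,0,-0.18,0,0,0,0.03,0,-0.18,0,0,0,0.075,0,-0.18,0,0,0,0.11,0,-0.18,0,0,0,0.132,0,-0.18,0,0,0,0.132,0,-0.18,0,0,0,0.132,0,-0.18,0,0,0,0.132,0,-0.18,0,0,0]
  claw: 0

```text
t: 27.9
tool_pos: [554.3, 108.8, 286.0]
tool_rot: [2.373, 2.059, -0.002]
force: [-0.6, -0.6, 0.6]
finger_gap: 0.003
grasp_force: 0.0
```

```bash
python3 - <<'E'
from h import *
s=manip.get_state();print(s['t'],s['tool_pos'],s['force'],s['finger_gap'],s['joint_pos'].round(2))
H=np.array([546.6,57.4]);e=np.array([.1415,.99])
f=lambda Y,z:inc([*(H+Y*e),z],-.1415,0,s)
print('start',f(55,200))
E
```

```text
27.9 [554.34484365 108.78076219 286.01029886] [-0.64482206 -0.59349462  0.63162832] 0.002500995685113065 [ 0.12  0.15  1.72 -0.    1.28  0.26]
start [0.0031, -0.0003, 0.086, -0.03, 0.05, 0.01]
```

Request:
arm_command:
  increments: [0.003,0,0.03,0,0,0,0.003,0,0.065,0,0,0,0.003,0,0.086,0,0,0,0.003,0,0.086,0,0,0,0.003,0,0.086,0,0,0]

```text
t: 28.4
tool_pos: [555.4, 111.7, 201.0]
tool_rot: [2.373, 2.058, 0.0]
force: [0.5, -0.3, 0.6]
finger_gap: -0.004
grasp_force: 0.0
```

Request:
arm_command:
  increments: [-0.015,0,0,0,0,0,-0.03,0,0,0,0,0,-0.04,0,0,0,0,0,-0.05,0,0,0,0,0,-0.061,0,0,0,0,0,-0.072,0,0,0,0,0,-0.086,0,0.006,0,0,0,-0.099,0,0.012,0,0,0,-0.111,0,0.021,0,0,0,-0.1215,0,0.032,0,0,0,-0.1215,0,0.032,0,0,0]

```text
t: 29.5
tool_pos: [536.6, -9.5, 166.5]
tool_rot: [-2.373, -2.057, 0.005]
force: [-0.2, -0.5, 0.4]
finger_gap: -0.004
grasp_force: 0.0
```

```bash
cat > cl.py <<'E'
from h import *
s=manip.get_state();d=s['tool_pos'][:2]-[546.6,57.4]
print(s['t'],s['tool_pos'],'Y',d@[.1415,.99],'X',d@[.99,-.1415],'F',s['force'],s['moment'])
E
python3 cl.py
```

```text
29.5 [536.6216473   -9.45008204 166.50604033] Y -67.59351812696812 X -0.4192825594131693 F [-0.18540182 -0.48979501  0.4463946 ] [-0.02581239  0.03283799 -0.01430862]
```

Request:
arm_command:
  increments: [-0.008,0,0.013,0,0,0,-0.0155,0,0.026,0,0,0,-0.0185,0,0.036,0,0,0,-0.021,0,0.045,0,0,0,-0.022,0,0.051,0,0,0,-0.0225,0,0.055,0,0,0,-0.0225,0,0.057,0,0,0,-0.0225,0,0.058,0,0,0,-0.0225,0,0.058,0,0,0]

```text
t: 30.4
tool_pos: [535.0, -30.1, 112.3]
tool_rot: [2.371, 2.06, -0.001]
force: [-3.7, -1.7, 8.1]
finger_gap: 0.003
grasp_force: 4.7
```

```bash
python3 cl.py; python3 - <<'E'
from h import *
# clamp tip in the scene camera: compare tip colour around predicted down position
c=snap('scene','s2')
for th in(0,.1,.3,.6,1.5):
    p=np.array([546.6,57.4,104])+105*(-np.cos(th)*np.array([.1415,.99,0])+np.array([0,0,np.sin(th)]))
    u,v=proj(c,p);print(th,round(u),round(v),c['img'][int(v)-2:int(v)+3,int(u)-2:int(u)+3].mean((0,1)).round())
E
```

```text
30.4 [535.03248884 -30.11100017 112.32694414] Y -88.27269299447347 X 0.9309704747574912 F [-3.70526801 -1.71672849  8.12594901] [-0.37778738  0.62081663 -0.01136242]
0 293 192 [12. 11. 12.]
0.1 293 188 [43. 41. 42.]
0.3 294 179 [62. 62. 61.]
0.6 298 164 [17. 18. 20.]
1.5 323 129 [136. 130. 127.]
```

Request:
arm_command:
  increments: [0,0,0.002,0,0,0,0,0,0.003,0,0,0,0,0,0.003,0,0,0]

```text
t: 30.75
tool_pos: [535.2, -30.1, 112.0]
tool_rot: [2.371, 2.061, -0.002]
force: [-8.6, -2.1, 24.2]
finger_gap: 0.004
grasp_force: 12.0
```

Request:
arm_command:
  increments: [0,0,-0.03,0,0,0,0,0,-0.08,0,0,0,0,0,-0.13,0,0,0,-0.03,-0.04,-0.15,0,0,0,-0.06,-0.08,-0.15,0,0,0,-0.1,-0.12,-0.15,0,0,0,-0.13,-0.16,-0.15,0,0,0,-0.13,-0.2,-0.15,0,0,0,-0.13,-0.2,-0.15,0,0,0,-0.13,-0.2,-0.15,0,0,0]

```text
t: 31.75
tool_pos: [318.2, -130.2, 257.6]
tool_rot: [2.372, 2.057, 0.003]
force: [0.6, -0.1, 0.9]
finger_gap: -0.001
grasp_force: 0.0
```

```bash
python3 cl.py; python3 - <<'E'
from h import *
c=snap('scene','s3');g=c['img'].astype(int).sum(2)//3
e=np.array([.1415,.99,0]);H=np.array([546.6,57.4,104])
# top edge of the dark end and of the arm seen by the scene camera: brightness column above each predicted top face
for th in(0,.06,.12):
    p=H+104*(-np.cos(th)*e+np.array([0,0,np.sin(th)]))+9*np.array([0,0,1]);print(th,np.round(proj(c,p),1))
u=int(round(proj(c,H-104*e)[0]));print(u,{v:int(g[v,u]) for v in range(176,206,1)})
t=snap('top','t4');gt=t['img'].astype(int).sum(2)//3
print('top end pred',np.round([proj(t,H-r*e+[0,0,9]) for r in(93,115)],1))
p0=proj(t,H-93*e+[0,0,9]);p1=proj(t,H-115*e+[0,0,9]);p0,p1=map(np.array,(p0,p1))
print([int(gt[tuple(np.round(p0+(p1-p0)*k)[::-1].astype(int))]) for k in np.arange(-.8,2,.2)])
# bystanders & lid ring: compare with start
a=np.load('pics/top0.npz')['img']
for n,(x,y,r) in dict(vial=(302,283,12),dish=(300,118,16),box=(381,111,26)).items():
    d=cv2.absdiff(a[y-r:y+r,x-r:x+r],t['img'][y-r:y+r,x-r:x+r]).max(2);print(n,(d>40).mean().round(3))
E
```

```text
31.75 [ 318.19687673 -130.2076634   257.63124247] Y -218.05062871382285 X -199.57260766775394 F [ 0.60077181 -0.08902616  0.91826165] [0.00858425 0.00359063 0.03393253]
0 [293.5 188.3]
0.06 [293.4 185.8]
0.12 [293.4 183.2]
294 {176: 124, 177: 125, 178: 123, 179: 124, 180: 125, 181: 124, 182: 125, 183: 125, 184: 119, 185: 99, 186: 66, 187: 25, 188: 23, 189: 17, 190: 21, 191: 23, 192: 22, 193: 18, 194: 14, 195: 9, 196: 15, 197: 21, 198: 54, 199: 84, 200: 84, 201: 75, 202: 70, 203: 68, 204: 63, 205: 67}
top end pred [[333.9 203.6]
 [344.3 205.1]]
[87, 86, 85, 86, 54, 36, 37, 32, 31, 26, 188, 174, 132, 140]
vial 0.0
dish 0.0
box 0.0
```

The clamp is hard on its stop (24 N at z = 112, dark end where predicted), and the bystanders are unchanged. A quick check of the scoop handle, then hand in.

```bash
python3 - <<'E'
from h import *
c=np.load('pics/s3.npz');u,v=proj(c,(581,-252.4,112));print(u,v,c['img'][int(v)-1:int(v)+2,int(u)-1:int(u)+2].mean().round())
u2,v2=proj(c,(581,-252.4,70));k=c['img'][int(v2),int(u2)-14:int(u2)+15].mean(1).round().astype(int);print(int(u2),int(v2),k.tolist())
print(manip.close_job())
E
```

```text
247.01903850937884 264.25423189769526 21.0
250 280 [165, 168, 165, 164, 151, 122, 68, 29, 13, 14, 4, 18, 8, 6, 18, 17, 16, 4, 21, 0, 12, 14, 38, 52, 60, 56, 54, 49, 52]
the job is handed in; nothing more can be done
None
```

The job is handed in at about 32 s of the 72 s allowed: all five balls are in the jar, the lid is seated, the clamp is hard on its stop, the scoop stands in the bin, and the vial, dish and slide box are where they were; the hand-in returned no verdict.

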